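Dock the sample cell at the sensor head and start the reading

ROBOT

A 6-joint arm with a two-finger parallel gripper is mounted at the origin on the work surface. World frame = base frame: x ahead of the robot, y to its left, z up, the work surface at z = 0. Lengths are in mm, angles in rad, forces in N, time in s.
With the tool pointing down it reaches from about 275 to 750 mm from the base axis. Payload 10.2 kg.
Tool frame: the origin (TCP) lies midway between the tips of the shut fingers; the grasp point (between the pads) lies 19 mm behind it; z points along the fingers, y is the line along which they close (so a half turn about z gives the same grasp; the last joint's range is limited). The gripper opens to 85 mm and grips with 20 to 120 N. Pads are 22 mm wide; open, the fingers measure 114 mm over their backs; the gripper's body (76 mm by 85 mm) begins 54 mm behind the grasp point. The pads swing forward as they close: fully open they stand 13 mm farther back than shut.
Start: joints at [0.89, 0.313, 1.498, -0, 1.331, -0.223], TCP at [232.05, 470.939, 231.294] pointing down, gripper open.
Joint ranges: [-2.94, 2.94], [-0.97, 2.17], [0.19, 2.56], [-1.23, 4.37], [0.02, 3.11], [-2.88, 2.88]. Speed limits (rad/s): [2.39, 2.39, 3.01, 3.14, 3.14, 3.14].

INTERFACE

Orientations are given as a unit quaternion [w, x, y, z].
In Python, from rig import ctrl, capture, camera_info gives the robot as it stands.
- The arm moves only by the tool apply_moves, never from a script. Its argument "targets" is a list of rows, each a list of 3 entries, a list of its own where there are three numbers: the finger opening in mm, from 0 to 85.4, then the shift along the world's x, y, z in mm, then the turn, a rotation vector about the world's x, y, z in degrees. In form: [[grip, [dx, dy, dz], [rx, ry, rz]], ...]. A call has 1 to 20 rows; each row is the pose to reach, as a shift and turn from the pose commanded when the call began; what a row does not reach only later rows make up. A row lasts 1/10 s, in which the tool goes at most 50 mm and 8.59 degrees, less where a joint would pass 70% of its speed; a pose out of reach is approached as far as the arm can. A call with a gripper value outside its range is refused whole. The fingers move at their own pace and stop on an object; "squeeze" is the grip in N (left out, the last holds). Time passes only in rows, so rows that repeat a pose let the fingers close. It gives the time, the measured TCP pose, the force, the opening and the grip force at its end, in the units of the state.
- ctrl.sense(): the state, without advancing time (a new reading comes with each control period).
- capture(name): name is "scene" or "top"; returns (picture, depth): 420x560x3 uint8, blue, green, red; 420x560 float32, mm along the optical axis (not along the pixel's ray), 0 where there is no reading.
- camera_info(name): a dict with "vfov" (degrees; the focal length in pixels is half the picture's height over the tangent of half this angle, whatever the lens; pixels are square), "cx", "cy" (the principal point, pixels), "extrinsics" (4x4, takes a point from camera to world coordinates). Camera axes: x right, y down, z forward; pixel columns grow to the right and rows downward; lengths in mm; the calibration is good to about 2 mm. A picture is of the moment at which its call begins. camera_info takes no time and is no camera call.
- ctrl.finish_job(): hands the job in; it is judged then, once.
The state is a dict: "time_s": time; "joints": joint angles; "dq": joint speeds; "tau": joint torques, N m; "eef_pos": TCP position; "ee_rot": TCP orientation; "force": force on the tool from outside, world axes, zero at the start; "wrist_torque": the same for the moment, N m; "grip_width": opening from 0.0 (shut) to 1.0 (fully open); "grip_force": force on a finger pad.
Only numpy, scipy, OpenCV 4.12 (cv2) and the standard library are available. Lean on these libraries where they do the work, as an engineer would, in place of code of your own. Each camera call takes 0.05 s, during which the arm holds its last target. There are 200 camera calls.

TASK

Push the yellow sample cell along the desk until it stands square against the black stop bar of the white sensor head, with the black line on its lid in line with the red line on the head; then press the green start button on the head all the way down, let it come up again and move clear. Only push the cell, never lift or tip it, do not press the button before the cell is in place, and leave the blue cell and everything else where it stands.

Things in the scene. Friction and masses are not known exactly. Their poses are not given: they have to be found in the camera images.
- yellow_cell: Loose closed yellow plastic box, 90 mm (x) by 100 mm (y) by 60 mm high, about 0.3 kg, flat upright faces. Origin: centre of its underside; z up. A black line on the lid runs along x through the middle; the +x face, with a small round window, goes against the stop bar. Starts left or right of the place in front of the bar, turned up to 0.3 rad from the head's direction.
- head: White sensor head, fixed. Origin: on the desk, middle of the front face of its black stop bar; x points away from the robot into the head, y along the bar. Bar: 160 mm long (y), x 0 to 20 mm, 25 mm high. White housing: x 20 to 120 mm, y -65 to 65 mm, 75 mm high. A flat red line (y = 0) runs over its top and along the desk before the bar. Place and direction (up to 0.25 rad) vary.
- seat (a point): Point on the desk where the underside centre of the docked yellow cell belongs: on the red line, 45 mm in front of the stop bar. Axes as the head's.
- start_top (a point): Centre of the top of the round green start button (26 mm across) on the housing's top, 65 mm behind the stop bar's front face and 38 mm to -y of the red line. It is pressed straight down.
- start (a joint): Travel of the start button: 0 up, 0.006 m fully down. A spring returns it; about 4 N holds it fully down. It counts as pressed beyond 0.0045 m.
- blue_cell: Loose blue box of the same shape as the yellow cell, on the other side of the place in front of the stop bar. Origin: centre of its underside. Leave alone.
- tube_orange: Loose standing absorber tube, orange filling, 42 mm across, 121 mm high. Origin: centre of its underside. Leave alone.
- tube_white: Loose standing absorber tube, white filling, 42 mm across, 121 mm high. Origin: centre of its underside. Leave alone.
- vial: Loose small jar, 28 mm across, 50 mm high, beside the housing on its +y side. Origin: centre of its underside. Leave alone.
- fitting: Loose brass gas fitting, 24 mm across, 36 mm high, beside the housing on its -y side. Origin: centre of its underside. Leave alone.
- mug: Loose blue mug, 80 mm across, 90 mm high, at the left of the desk. Origin: centre of its underside. Leave alone.
Not all that is in view belongs to the job. What is shaped like the yellow_cell but purple is not meant.

How it is judged (in metres and radians):
On the way, in this order (a step that is already met when the one before it is completed fails the run):
1. the yellow cell stands square against the stop bar, its line in line with the red line (x of yellow_cell in the frame of seat between -0.004 and 0.004 m and y of yellow_cell in the frame of seat between -0.007 and 0.007 m and angle between the x axis of yellow_cell and the x axis of seat, either way round below 0.06 rad), for 0.2 s.
2. the start button is pressed fully down (value of joint start above 0.0045 m), for 0.05 s.
At the end, for the whole second after the job is handed in: The yellow cell stands flat and at rest, within 4 mm of touching the stop bar, within 7 mm of the red line and within 0.06 rad of square to the bar; the start button has been pressed past 4.5 mm after docking and is up again (under 1.5 mm) (all of step 1 and height (world z) of yellow_cell below 0.004 m and angle between yellow_cell's own z axis and vertical below 0.05 rad and linear speed of yellow_cell below 0.01 m/s and value of joint start below 0.0015 m).
It fails at once if the yellow cell is lifted or tipped (height (world z) of yellow_cell above 0.008 m or angle between yellow_cell's own z axis and vertical above 0.2 rad).
It fails at once if the button is pressed while the yellow cell is not in place (value of joint start above 0.003 m and not (x of yellow_cell in the frame of seat between -0.004 and 0.004 m and y of yellow_cell in the frame of seat between -0.007 and 0.007 m and angle between the x axis of yellow_cell and the x axis of seat, either way round below 0.06 rad)).
It fails at once if the blue cell or another bystander is moved more than 15 mm (distance of any of blue_cell, tube_orange, tube_white, vial, fitting, mug from where it was at the start of the episode above 0.015 m).
It also fails if it takes over 64 s, if anything falls off the work surface, if the arm or the gripper's body presses on something with over 40 N, if the wrist force passes 120 N, or if a joint passes its speed limit or range.

## Working session

There is one attempt and no reset: what is moved stays moved. The work goes in short steps, Python scripts to look and compute and a tool call to move; the robot and the scene stay as the last step left them, time stands still between calls to the robot, and variables do not carry over. Pictures are saved under pics/ and viewed, at most 10 in all, crops included, and the job is handed in when it is done.

Besides the shell and the picture viewer there is one more tool, called as name(argument=value, ...) on one line, values as JSON. apply_moves: Moves the arm, as the interface text tells. Its arguments: {"type":"object","properties":{"targets":{"type":"array","items":{"type":"array"}},"squeeze":{"type":"number"}},"required":["targets"]}

```bash
mkdir -p pics; ls; python3 - <<'E'
from rig import ctrl,capture,camera_info
import cv2,numpy as np
for n in("scene","top"):
    p,d=capture(n); cv2.imwrite(f"pics/{n}0.png",p); np.save(f"{n}0.npy",d)
    i=camera_info(n); print(n,i["vfov"],i["cx"],i["cy"],np.round(i["extrinsics"],3).tolist(), {k for k in i})
print(ctrl.sense())
E
```

```text
pics
scene 55.99310367419561 276.6318101173557 213.8512885805921 [[-0.682, 0.486, -0.546, 1088.711], [0.731, 0.446, -0.516, 551.805], [-0.008, -0.752, -0.66, 758.886], [0.0, 0.0, 0.0, 1.0]] {'extrinsics', 'cy', 'vfov', 'cx'}
top 56.24016062343468 279.4787319758855 213.18544158151244 [[-0.025, -0.986, 0.168, 345.068], [-1.0, 0.028, 0.014, 7.556], [-0.018, -0.167, -0.986, 1242.677], [0.0, 0.0, 0.0, 1.0]] {'extrinsics', 'cy', 'vfov', 'cx'}
{'time_s': 0.1, 'joints': array([ 8.89601892e-01,  3.13400991e-01,  1.49835436e+00,  4.65027934e-07,
        1.33100368e+00, -2.23397878e-01]), 'dq': array([-2.65542277e-04, -6.07676210e-04, -3.88157899e-03, -1.59519818e-04,
        3.46233626e-04,  1.88243145e-05]), 'tau': array([ 9.09110167e-04, -4.12909698e+01, -2.60141230e+01, -3.20608287e-04,
        3.03443710e-03, -1.69892184e-05]), 'eef_pos': array([231.89822272, 470.75354454, 230.79129227]), 'ee_rot': array([-2.55074821e-04,  2.26904692e-01,  9.73916794e-01, -5.24447222e-04]), 'force': array([ 0.23680092, -0.01619067, -0.00400811]), 'wrist_torque': array([ 0.02063064,  0.01542591, -0.04983813]), 'grip_force': 0.0, 'grip_width': 0.997490830744586}
```

View pics/top0.png

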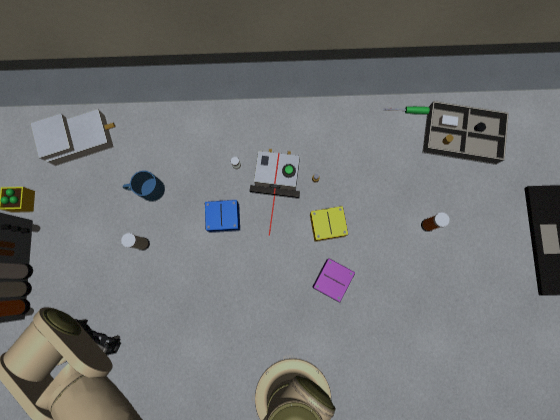

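View pics/scene0.png

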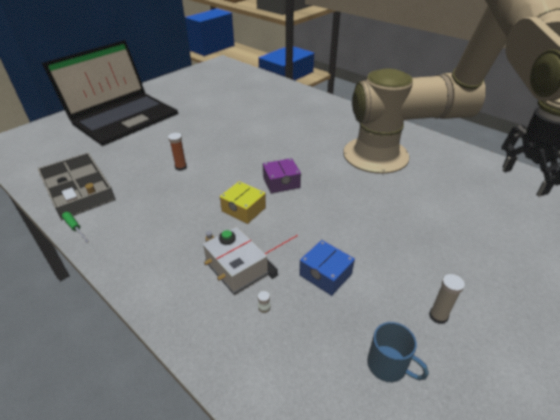

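The top view shows yellow at (329,223), purple at (334,280), blue at (222,215), the head at (276,175) with its bar at (274,190), the red line from (278,153) to (270,235) and the button at (289,170). The scene view shows the same things: yellow (243,200), purple (282,175), head (237,258), blue (327,265). The cell meant is the yellow one at (329,223), because the purple box only shares its shape and the blue one is to be left alone. I'll confirm it in a crop and measure.

```bash
cat > h.py <<'E'
import cv2,numpy as np
from rig import ctrl,capture,camera_info
class Cam:
    def __init__(s,n):
        i=camera_info(n); s.T=np.array(i["extrinsics"]); s.f=210/np.tan(np.radians(i["vfov"]/2)); s.cx,s.cy=i["cx"],i["cy"]
        s.img,s.d=capture(n); s.hsv=cv2.cvtColor(s.img,cv2.COLOR_BGR2HSV)
    def rays(s,uv):
        uv=np.atleast_2d(uv).astype(float)
        r=np.c_[(uv[:,0]-s.cx)/s.f,(uv[:,1]-s.cy)/s.f,np.ones(len(uv))]
        return r@s.T[:3,:3].T
    def plane(s,uv,z):
        r=s.rays(uv); o=s.T[:3,3]; return o+r*((z-o[2])/r[:,2])[:,None]
    def cloud(s,m):
        v,u=np.nonzero(m&(s.d>0)); return s.T[:3,3]+s.rays(np.c_[u,v])*s.d[v,u][:,None], np.c_[u,v]
    def col(s,lo,hi): return cv2.inRange(s.hsv,lo,hi)>0
def big(m):
    n,l,st,c=cv2.connectedComponentsWithStats(m.astype(np.uint8)); return l==1+np.argmax(st[1:,4])
def tri(a,ua,b,ub):
    A=[];B=[]
    for c,u in((a,ua),(b,ub)):
        r=c.rays(u)[0]; r/=np.linalg.norm(r); P=np.eye(3)-np.outer(r,r); A.append(P);B.append(P@c.T[:3,3])
    x=np.linalg.lstsq(np.vstack(A),np.hstack(B),rcond=None)[0]
    return x,[float(np.linalg.norm(p@x-q)) for p,q in zip(A,B)]
Y=((20,110,60),(35,255,255)); G=((50,120,40),(80,255,255)); B=((105,130,50),(122,255,255))
def redmask(c): return c.col((0,120,60),(8,255,255))|c.col((172,120,60),(180,255,255))
E
python3 - <<'E'
from h import *
cs={n:Cam(n) for n in("top","scene")}
cv2.imwrite("pics/crop1.png",cv2.resize(cs["top"].img[140:310,190:390],None,fx=4,fy=3.5,interpolation=cv2.INTER_CUBIC)[:600,:800])
gm={}
for n,c in cs.items():
    for nm,k in(("yel",Y),("blue",B)):
        m=c.col(*k)
        if nm=="blue":
            a=np.zeros_like(m); x=(222,215) if n=="top" else (327,265); a[x[1]-35:x[1]+35,x[0]-35:x[0]+35]=1; m&=a
        m=big(m); P,_=c.cloud(m); zt=np.percentile(P[:,2],80)
        L=P[np.abs(P[:,2]-zt)<8]
        print(n,nm,m.sum(),"ztop",round(zt,1),"rect",cv2.minAreaRect(L[:,:2].astype(np.float32)),"mean",L.mean(0).round(1))
    gmask=c.col(*G); x=(289,170) if n=="top" else (227,236); a=np.zeros_like(gmask); a[x[1]-14:x[1]+14,x[0]-14:x[0]+14]=1
    g=big(gmask&a); v,u=np.nonzero(g); gm[n]=(u.mean(),v.mean()); P,_=c.cloud(g); print(n,"green",gm[n],g.sum(),np.median(P,0).round(1))
    r=redmask(c); x=(274,195) if n=="top" else (255,250); a=np.zeros_like(r); a[x[1]-48:x[1]+48,x[0]-48:x[0]+48]=1
    P,uv=c.cloud(r&a)
    for lo,hi in((-15,12),(60,95)):
        q=(P[:,2]>lo)&(P[:,2]<hi); Q=P[q]
        if len(Q)>4:
            vx=cv2.fitLine(Q[:,:2].astype(np.float32),cv2.DIST_HUBER,0,.01,.01).ravel(); print(n,"red",q.sum(),Q[:,2].mean().round(1),vx, np.arctan(vx[1]/vx[0]),Q[:,0].min(),Q[:,0].max())
print(tri(cs["top"],gm["top"],cs["scene"],gm["scene"]))
# depth height sanity of desk
for n,c in cs.items():
    m=np.zeros((420,560),bool); m[250:260,200:230]=1; print(n,c.cloud(m)[0].mean(0),c.cloud(m)[0][:,2].std())
E
```

```text
top yel 960 ztop 61.0 rect ((513.1867065429688, -125.43974304199219), (90.20182800292969, 99.73635864257812), 7.664642333984375) mean [ 512.6 -124.8   59.2]
top blue 913 ztop 61.4 rect ((546.5734252929688, 203.31964111328125), (89.9365005493164, 99.40486145019531), 1.9489240646362305) mean [546.2 203.1  59.6]
top green (np.float64(288.5), np.float64(169.13793103448276)) 58 [674.2  -7.   95.6]
top red 42 0.0 [ 9.8802280e-01 -1.5430787e-01  5.5435846e+02  5.0191139e+01] -0.1549269 489.79188459911194 615.6034190125762
top red 33 75.1 [ 9.8897487e-01 -1.4808345e-01  6.8294604e+02  3.0171108e+01] -0.14863008 640.6663891657786 729.6306221255825
scene yel 1157 ztop 61.6 rect ((514.7527465820312, -124.03836059570312), (89.65347290039062, 97.57479858398438), 8.438976287841797) mean [ 518.1 -120.3   60.9]
scene blue 1157 ztop 62.1 rect ((549.0785522460938, 204.10769653320312), (87.81460571289062, 98.13204956054688), 1.2573041915893555) mean [551.8 207.1  60.9]
scene green (np.float64(226.35416666666666), np.float64(234.20833333333334)) 48 [676.4  -3.9  97. ]
(array([674.7164909 ,  -7.10276113,  94.02535106]), [0.14690285322264604, 0.14690285322220928])
top [ 4.29802064e+02  2.33564099e+02 -2.70901231e-01] 2.4970854202373376
scene [719.04300097  -6.08733784  58.36102431] 27.373012507733634
```

View pics/crop1.png

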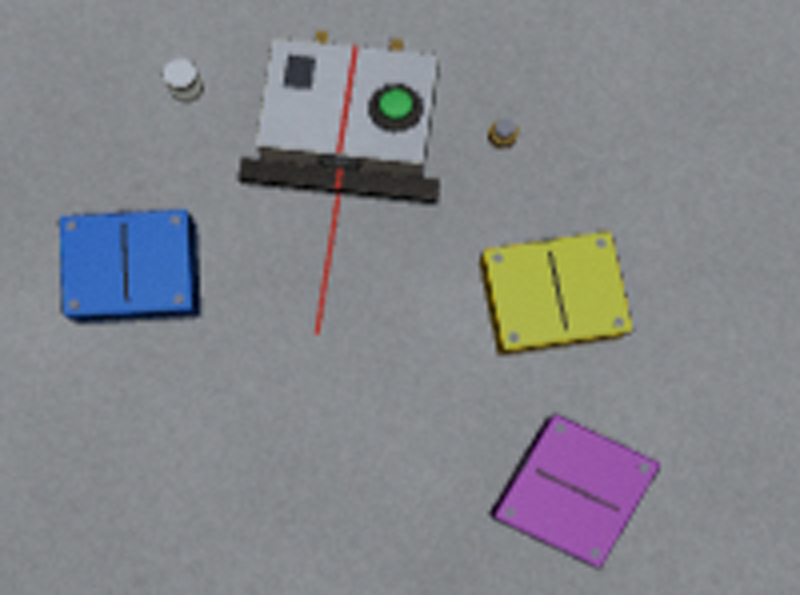

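The crop shows the yellow cell at crop (557,292) with its black line on the lid. Blue (125,265) and purple (578,490) are separate boxes. The seat comes out at about (571.6, 47.4) with the head at -0.153 rad, and the yellow cell at (513.5,-125) turned +7.7°. I'll move to its -y side.

apply_moves(targets=[[55,[293,-680,0],[0,0,-56.1]],[55,[293,-680,0],[0,0,-56.1]],[55,[293,-680,0],[0,0,-56.1]],[55,[293,-680,0],[0,0,-56.1]],[55,[293,-680,0],[0,0,-56.1]],[55,[293,-680,0],[0,0,-56.1]],[55,[293,-680,0],[0,0,-56.1]],[55,[293,-680,0],[0,0,-56.1]],[55,[293,-680,0],[0,0,-56.1]],[55,[293,-680,0],[0,0,-56.1]],[55,[293,-680,0],[0,0,-56.1]],[55,[293,-680,0],[0,0,-56.1]],[55,[293,-680,0],[0,0,-56.1]],[55,[293,-680,0],[0,0,-56.1]],[55,[293,-680,0],[0,0,-56.1]],[55,[293,-680,0],[0,0,-56.1]],[55,[293,-680,0],[0,0,-56.1]],[55,[293,-680,0],[0,0,-56.1]],[55,[293,-680,0],[0,0,-56.1]],[55,[293,-680,0],[0,0,-56.1]]])

```text
time_s: 2.2
eef_pos: [525.0, -208.3, 231.7]
ee_rot: [0.0, 0.658, 0.753, 0.0]
force: [-0.5, 0.8, -0.6]
grip_width: 0.642
grip_force: 0.0
```

apply_moves(targets=[[55,[0,0,-50],[0,0,0]],[55,[0,0,-100],[0,0,0]],[55,[0,0,-140],[0,0,0]],[55,[0,0,-175],[0,0,0]],[55,[0,0,-200],[0,0,0]],[55,[0,0,-217],[0,0,0]],[55,[0,0,-217],[0,0,0]],[55,[0,0,-217],[0,0,0]]])

```text
time_s: 3.0
eef_pos: [525.4, -209.0, 15.1]
ee_rot: [0.0, 0.658, 0.753, 0.0]
force: [-1.1, -0.8, -0.1]
grip_width: 0.641
grip_force: 0.0
```

```bash
python3 - <<'E'
from rig import capture
import cv2
p,_=capture("scene"); cv2.imwrite("pics/s1.png",cv2.resize(p[120:300,150:390],None,fx=3,fy=3))
E
```

```text
(no output)
```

View pics/s1.png

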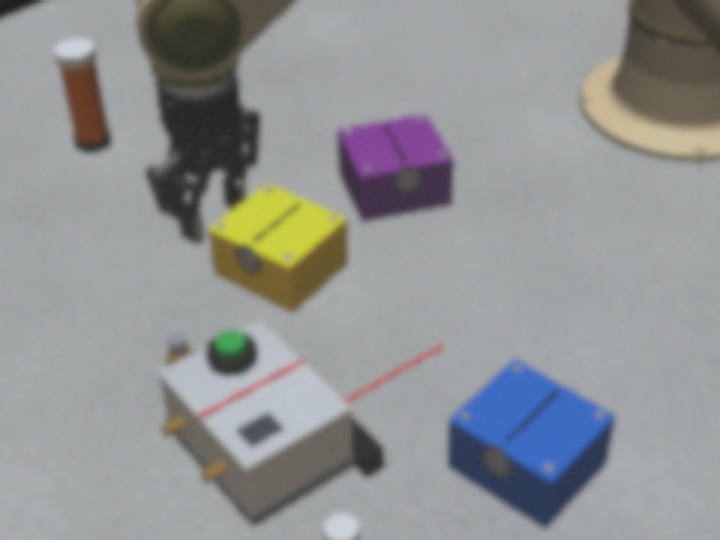

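The fingers stand low beside the yellow cell, at crop (200,200), and its window faces the head. I'll push along an arc that turns the cell square to the head.

apply_moves(targets=[[55,[-1.5,8,-3],[0,0,0]],[55,[-2.5,16,-3],[0,0,0]],[55,[-3.5,23.5,-3],[0,0,0]],[55,[-6.3,33.4,-3],[0,0,-1.6]],[55,[-9.1,43.1,-3],[0,0,-3.3]],[55,[-11.4,53,-3],[0,0,-4.9]],[55,[-13.6,63,-3],[0,0,-6.6]],[55,[-15.3,73,-3],[0,0,-8.2]],[55,[-16.9,83,-3],[0,0,-9.8]],[55,[-18,93,-3],[0,0,-11.5]],[55,[-19.1,103.3,-3],[0,0,-13.1]],[55,[-19.6,113.4,-3],[0,0,-14.8]],[55,[-20,120,-3],[0,0,-16.4]],[55,[-20,123.5,-3],[0,0,-16.4]],[55,[-20,123.5,-3],[0,0,-16.4]]])

```text
time_s: 4.55
eef_pos: [505.0, -85.0, 11.5]
ee_rot: [0.0, 0.758, 0.652, 0.0]
force: [0.9, -0.3, -0.2]
grip_width: 0.644
grip_force: 0.0
```

```bash
cat >> h.py <<'E'
th=-0.153; ex=np.array([np.cos(th),np.sin(th)]); ey=np.array([-np.sin(th),np.cos(th)]); seat=np.array([571.6,47.4])
def rep(tag):
    for n in("top","scene"):
        c=Cam(n); m=big(c.col(*Y)); P,_=c.cloud(m); L=P[(P[:,2]>53)&(P[:,2]<70)]
        (q,wh,a)=cv2.minAreaRect(L[:,:2].astype(np.float32)); d=np.array(q)-seat; a=(a-np.degrees(th)+45)%90-45
        print(n,"ctr",np.round(q,1),"size",np.round(wh,1),"seat xy",round(d@ex,1),round(d@ey,1),"ang deg",round(a,2))
        cv2.imwrite(f"pics/{tag}_{n}.png",c.img)
    s=ctrl.sense(); t=s["eef_pos"][:2]-seat; print("tcp in seat",t@ex,t@ey,s["eef_pos"],s["force"].round(1),s["time_s"])
E
python3 -c "
from h import *
rep('a')"
```

```text
top ctr [618.3 859.5] size [77.4 70.9] seat xy -77.6 809.7 ang deg 8.01
scene ctr [515.8 -25.4] size [107.8  89.9] seat xy -44.1 -80.5 ang deg 1.79
tcp in seat -45.52935164712837 -141.46449507614912 [505.04278571 -85.47310659  11.36814409] [ 0.3 -1.   0.1] 4.65
```

apply_moves(targets=[[55,[1,6,0],[0,0,0]],[55,[2.4,15.5,0],[0,0,0]],[55,[3.9,25.5,0],[0,0,0]],[55,[5.5,35.5,0],[0,0,0]],[55,[7,45.5,0],[0,0,0]],[55,[8.6,55.5,0],[0,0,0]],[55,[9.7,63,0],[0,0,0]],[55,[10.5,68,0],[0,0,0]],[55,[11.1,72,0],[0,0,0]],[55,[11.5,74.5,0],[0,0,0]],[55,[11.7,76,0],[0,0,0]],[55,[11.7,76,0],[0,0,0]],[55,[8,52,0],[0,0,0]],[55,[3,22,0],[0,0,0]],[55,[-4,-28,0],[0,0,0]],[55,[-30,-60,20],[0,0,0]],[55,[-60,-90,50],[0,0,0]],[55,[-100,-120,80],[0,0,0]],[55,[-140,-130,80],[0,0,0]],[55,[-140,-130,80],[0,0,0]]])

```text
time_s: 6.65
eef_pos: [361.7, -216.9, 91.9]
ee_rot: [-0.0, 0.761, 0.649, -0.0]
force: [0.4, -0.6, 0.3]
grip_width: 0.642
grip_force: 0.0
```

```bash
python3 -c "
from h import *
rep('b')"
```

```text
top ctr [525.4  53.6] size [99.6 90.1] seat xy -46.6 -1.0 ang deg -0.02
scene ctr [528.3  53.6] size [98.8 88.6] seat xy -43.8 -0.4 ang deg -0.7
tcp in seat -164.32419499319792 -291.8283827759931 [ 364.71964316 -215.97570884   91.53264135] [0.2 0.3 0.3] 6.75
```

apply_moves(targets=[[60,[75,283,30],[0,0,90]],[60,[75,283,30],[0,0,90]],[60,[75,283,30],[0,0,90]],[60,[75,283,30],[0,0,90]],[60,[75,283,30],[0,0,90]],[60,[75,283,30],[0,0,90]],[60,[75,283,30],[0,0,90]],[60,[75,283,30],[0,0,90]],[60,[75,283,30],[0,0,90]],[60,[75,283,30],[0,0,90]],[60,[75,283,30],[0,0,90]],[60,[75,283,30],[0,0,90]],[60,[75,283,0],[0,0,90]],[60,[75,283,-40],[0,0,90]],[60,[75,283,-65],[0,0,90]],[60,[75,283,-80],[0,0,90]],[60,[75,283,-80],[0,0,90]],[60,[75,283,-80],[0,0,90]]])

```text
time_s: 8.55
eef_pos: [440.4, 67.9, 11.5]
ee_rot: [0.0, 0.076, 0.997, 0.0]
force: [-0.4, -0.8, 1.0]
grip_width: 0.702
grip_force: 0.0
```

```bash
python3 -c "
from h import *
rep('c'); print(ctrl.sense()['ee_rot'])"
```

```text
top ctr [539.   51.4] size [99.6 63.1] seat xy -32.9 -1.0 ang deg 1.04
scene ctr [528.5  53.5] size [98.9 89.2] seat xy -43.6 -0.5 ang deg 0.89
tcp in seat -132.3936739351467 0.0611951370683629 [440.76223366  67.63777515  12.14456874] [-1.3  0.2  0.7] 8.65
[ 8.80885520e-04  7.62370410e-02  9.97089333e-01 -1.98126255e-05]
```

apply_moves(targets=[[60,[9.9,-1.5,0],[0,0,0]],[60,[19.8,-3,0],[0,0,0]],[60,[26.7,-4.1,0],[0,0,0]],[60,[34.6,-5.3,0],[0,0,0]],[60,[43.5,-6.7,0],[0,0,0]],[60,[52.4,-8.1,0],[0,0,0]],[60,[59.3,-9.1,0],[0,0,0]],[60,[64.2,-9.9,0],[0,0,0]],[60,[68.2,-10.5,0],[0,0,0]],[60,[70.2,-10.8,0],[0,0,0]],[60,[71.2,-11,0],[0,0,0]],[60,[71.2,-11,0],[0,0,0]]])

```text
time_s: 9.85
eef_pos: [511.4, 56.4, 11.3]
ee_rot: [0.0, 0.076, 0.997, -0.0]
force: [-0.1, -0.8, 0.3]
grip_width: 0.7
grip_force: 0.0
```

```bash
python3 -c "
from h import *
rep('d')"
```

```text
top ctr [618.7 859. ] size [75.3 71.5] seat xy -77.1 809.3 ang deg 8.16
scene ctr [568.6  48. ] size [98.6 92.3] seat xy -3.0 0.2 ang deg 0.38
tcp in seat -60.94143989456628 -0.24191781075402854 [511.33358964  56.44861331  11.38120111] [ 0.2 -0.1  0.2] 9.95
```

apply_moves(targets=[[60,[1,-0.2,0],[0,0,0]],[60,[2,-0.3,0],[0,0,0]],[60,[3,-0.5,0],[0,0,0]],[60,[4,-0.6,0],[0,0,0]],[60,[4.5,-0.7,0],[0,0,0]],[60,[4.5,-0.7,0],[0,0,0]]])

```text
time_s: 10.55
eef_pos: [513.8, 56.3, 10.7]
ee_rot: [-0.003, 0.076, 0.997, 0.0]
force: [-9.9, 3.0, 4.0]
grip_width: 0.704
grip_force: 0.0
```

Contact shows at about 10 N against the bar. I'll back off and check.

apply_moves(targets=[[60,[1,-0.2,0],[0,0,0]],[60,[1,-0.2,0],[0,0,0]],[60,[-2,0.3,0],[0,0,0]],[60,[-10,1.5,0],[0,0,0]],[60,[-40,6,0],[0,0,0]],[60,[-80,12,20],[0,0,0]],[60,[-120,18,60],[0,0,0]],[0,[-160,24,100],[0,0,0]],[0,[-190,24,140],[0,0,0]],[0,[-190,24,170],[0,0,0]],[0,[-190,24,170],[0,0,0]],[0,[-190,24,170],[0,0,0]]])

```text
time_s: 11.75
eef_pos: [325.9, 79.7, 181.7]
ee_rot: [0.001, 0.076, 0.997, -0.0]
force: [-0.1, -0.3, -0.3]
grip_width: 0.003
grip_force: 0.0
```

```bash
python3 -c "
from h import *
rep('e')
a=cv2.imread('pics/e_top.png')[130:250,200:350]; b=cv2.imread('pics/e_scene.png')[170:320,170:340]
cv2.imwrite('pics/e.png',np.hstack([cv2.resize(a,(400,320),interpolation=3),cv2.resize(b,(363,320),interpolation=3)]))"
```

```text
top ctr [570.5  46.6] size [99.5 91.2] seat xy -1.0 -0.9 ang deg 0.15
scene ctr [572.8  47.4] size [98.  89.4] seat xy 1.2 0.2 ang deg -0.2
tcp in seat -248.21915814141565 -5.565478817860208 [325.43225999  79.72907054 180.42182926] [-0.   0.3  1. ] 11.85
```

View pics/e.png

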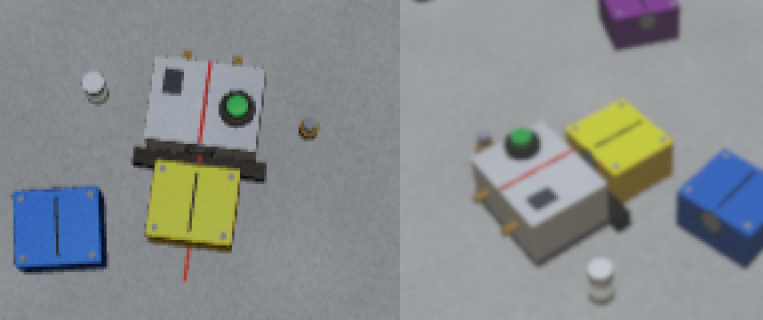

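The crop shows the yellow lid against the bar, with its black line at (193,200) running on from the red line at (205,110). Everything else is in place. Next I'll go above the green button at about (674.7,-7.1), top z about 95.

apply_moves(targets=[[0,[349,-87,0],[0,0,0]],[0,[349,-87,0],[0,0,0]],[0,[349,-87,0],[0,0,0]],[0,[349,-87,0],[0,0,0]],[0,[349,-87,0],[0,0,0]],[0,[349,-87,0],[0,0,0]],[0,[349,-87,0],[0,0,0]],[0,[349,-87,0],[0,0,0]],[0,[349,-87,-20],[0,0,0]],[0,[349,-87,-45],[0,0,0]],[0,[349,-87,-65],[0,0,0]],[0,[349,-87,-75],[0,0,0]],[0,[349,-87,-75],[0,0,0]],[0,[349,-87,-75],[0,0,0]]])

```text
time_s: 13.25
eef_pos: [675.0, -7.3, 106.5]
ee_rot: [0.0, 0.076, 0.997, -0.0]
force: [-0.3, -1.0, 0.8]
grip_width: 0.007
grip_force: 0.0
```

```bash
python3 -c "
from h import *
rep('f')
b=cv2.imread('pics/f_scene.png')[150:300,150:340]
cv2.imwrite('pics/f2.png',cv2.resize(b,None,fx=4,fy=4,interpolation=3))"
```

```text
top ctr [618.4 859.8] size [75.9 71.1] seat xy -77.5 810.1 ang deg 7.51
scene ctr [572.7  46.6] size [99.7 89.2] seat xy 1.2 -0.7 ang deg 0.02
tcp in seat 110.80190786433009 -38.30335507123866 [675.26997918  -7.34253568 107.35676907] [ 0.2 -0.  -0.1] 13.35
```

View pics/f2.png

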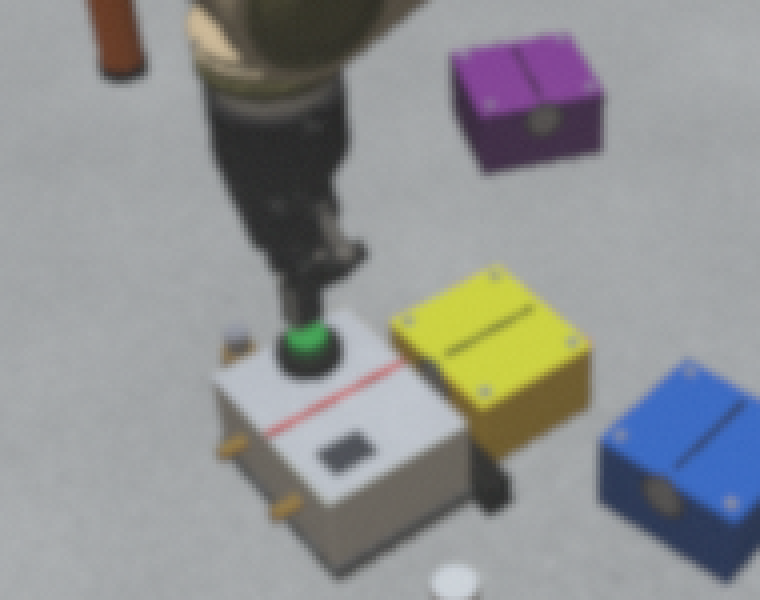

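The shut fingertips at (303,305) sit centred over the green button at (305,335), and the cell is still docked. Pressing in small steps.

apply_moves(targets=[[0,[0,0,-4],[0,0,0]],[0,[0,0,-8],[0,0,0]],[0,[0,0,-11],[0,0,0]],[0,[0,0,-13],[0,0,0]],[0,[0,0,-15],[0,0,0]],[0,[0,0,-16],[0,0,0]],[0,[0,0,-16],[0,0,0]]])

```text
time_s: 14.05
eef_pos: [674.8, -7.3, 91.1]
ee_rot: [0.0, 0.076, 0.997, -0.0]
force: [-3.5, -0.0, 6.5]
grip_width: -0.0
grip_force: 3.2
```

apply_moves(targets=[[0,[0,0,-1],[0,0,0]],[0,[0,0,-2],[0,0,0]],[0,[0,0,-3],[0,0,0]],[0,[0,0,-3],[0,0,0]]])

```text
time_s: 14.45
eef_pos: [675.0, -7.3, 90.7]
ee_rot: [0.001, 0.076, 0.997, -0.0]
force: [-10.9, 1.2, 21.8]
grip_width: -0.001
grip_force: 11.2
```

The arm is now stiff at 22 N with almost no further motion, so the button is bottomed. Releasing and moving clear.

apply_moves(targets=[[0,[0,0,5],[0,0,0]],[0,[0,0,20],[0,0,0]],[0,[0,0,60],[0,0,0]],[0,[0,0,110],[0,0,0]],[0,[-50,10,120],[0,0,0]],[0,[-100,20,120],[0,0,0]],[0,[-150,30,120],[0,0,0]],[0,[-200,40,120],[0,0,0]],[0,[-250,60,120],[0,0,0]],[0,[-300,80,120],[0,0,0]],[0,[-340,90,120],[0,0,0]],[0,[-340,90,120],[0,0,0]],[0,[-340,90,120],[0,0,0]]])

```text
time_s: 15.75
eef_pos: [334.7, 82.9, 208.1]
ee_rot: [0.001, 0.076, 0.997, -0.0]
force: [1.2, -0.2, -0.1]
grip_width: 0.003
grip_force: 0.0
```

```bash
python3 - <<'E'
from h import *
rep('g')
gm=[]
cs=[Cam(n) for n in("top","scene")]
for c,x in zip(cs,((289,170),(227,236))):
    m=c.col(*G); a=np.zeros_like(m); a[x[1]-14:x[1]+14,x[0]-14:x[0]+14]=1; g=big(m&a); v,u=np.nonzero(g); gm.append((u.mean(),v.mean())); print(gm[-1],np.median(c.cloud(g)[0],0))
print(tri(cs[0],gm[0],cs[1],gm[1]))
E
```

```text
top ctr [570.5  46.6] size [100.   90.4] seat xy -0.9 -1.0 ang deg -0.36
scene ctr [573.2  46.7] size [98.7 88.4] seat xy 1.7 -0.5 ang deg -0.95
tcp in seat -238.34508452807418 -1.2924069156505757 [335.84222005  82.44737973 207.79730821] [0.2 0.3 0.4] 15.85
(np.float64(288.5), np.float64(169.13793103448276)) [673.72880499  -7.05851497  95.39906467]
(np.float64(226.5), np.float64(234.0)) [676.18191159  -4.28892363  97.57050595]
(array([674.44674525,  -6.99721769,  94.62918577]), [0.012277580791601211, 0.01227758079244647])
```

The cell is docked within about 2 mm and 1° and the button is back up at its original height, so I'm handing in.

```bash
python3 -c "
from rig import ctrl
print(ctrl.finish_job())"
```

```text
the job is handed in; nothing more can be done
None
```

I handed the job in with the yellow cell docked within about 2 mm and 1° of the seat and the start button pressed to its stop and back up; the hand-in returned no verdict.

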